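Fetch the stoneware flask from behind the bottles

TASK

In the shallow wooden case on the cellar table, fetch the squat terracotta flask that stands behind the tall bottles: first clear the round bottle and the two slim square bottles onto the cork mat, standing, then set the flask upright in the middle of the round steel tray, and only then stand the three tall bottles back in the case, each on the very spot where it stood at the start. The two square bottles stand side by side: take them together in one grasp both times, out and back. Leave the low tin, the gift box and the terracotta pot where they are, and let nothing tip over.

Things in the scene. Friction and masses are not known exactly. Their poses are not given: they have to be found in the camera images.
- case: shallow open wooden case, fixed, 170 mm (its x) by 290 mm (its y), walls 45 mm high and 8 mm thick, inner floor 8 mm above its origin. Origin: centre of its underside. Its -x side faces the robot. Square pair at the middle of the near row (22 mm to the robot's side of centre), round bottle and tin at its two ends (about 95 mm away, either way round), flask behind
- square_round_cap: slim square green bottle, 30 x 30 mm section, flat-sided to 165 mm, then a dark round cap (diameter 22 mm) to 180 mm; 0.18 kg. Origin: centre of its base, z up along it. Stands on the case floor on the -y side of the other square bottle, with parallel faces and a gap of 3 mm, so the pair measures 63 mm along its y axis
- square_block_cap: slim square green bottle of the same size, with a wooden square cap (26 mm) to 180 mm; stands on the +y side of the other. Origin: centre of its base, z up along it. Faces along its x and y axes
- bottle: small round green wine bottle, 180 mm tall, body diameter 52 mm up to 95 mm, narrowing to a neck of diameter 28 mm from 122 mm to the top; paper label; 0.3 kg. Origin: centre of its base, z up along it
- flask: squat terracotta flask, 105 mm tall with its cork: body diameter 60 mm up to 42 mm, neck of diameter 27 mm from 60 to 95 mm, cork of diameter 22 mm above; 0.22 kg. Origin: centre of its base, z up along it. Its neck can be gripped from above only once the tall bottles before it are gone
- mat: fixed cork mat, 220 mm (its x) by 150 mm (its y), 5 mm thick, on the table on one side of the case. Origin: centre of its underside
- tray: fixed round flat steel tray, diameter 120 mm, top face 10 mm above the table, no rim, on the other side of the case. Origin: centre of its underside
- tin: bystander: low round grey metal tin, diameter 54 mm, 44 mm high, loose in the case at one end of the near row. Origin: centre of its base
- gift_box: bystander: small closed wooden box, 62 x 102 x 53 mm high, loose on the table beyond the case. Origin: centre of its base
- pot: bystander: open terracotta pot, rim diameter 84 mm, 75 mm high, loose on the table beyond the case. Origin: centre of its base

How it is judged:
On the way, in this order (a step that is already met when the one before it is completed fails the run):
1. the two square bottles are lifted out of the case together (both bases 45 mm or more above the table, side by side) (height (world z) of each of square_round_cap, square_block_cap above 0.045 m and distance between square_round_cap and square_block_cap below 0.045 m), for 0.1 s.
2. the round bottle and both square bottles stand released on the cork mat, while the flask is still in its place (x of square_round_cap in the frame of mat between -0.095 and 0.095 m and y of square_round_cap in the frame of mat between -0.06 and 0.06 m and z of square_round_cap in the frame of mat between 0.001 and 0.01 m and angle between each of square_round_cap, square_block_cap, bottle's own z axis and vertical below 0.1 rad and linear speed of each of square_round_cap, square_block_cap, bottle below 0.03 m/s and x of square_block_cap in the frame of mat between -0.095 and 0.095 m and y of square_block_cap in the frame of mat between -0.06 and 0.06 m and z of square_block_cap in the frame of mat between 0.001 and 0.01 m and x of bottle in the frame of mat between -0.095 and 0.095 m and y of bottle in the frame of mat between -0.06 and 0.06 m and z of bottle in the frame of mat between 0.001 and 0.01 m and contact force between the fingers and square_round_cap below 0.1 N and contact force between the fingers and square_block_cap below 0.1 N and contact force between the fingers and bottle below 0.1 N and distance of flask from where it was at the start of the episode below 0.02 m), for 0.2 s.
3. the flask stands released in the middle of the tray, the three tall bottles still on the mat (horizontal distance between flask and tray below 0.015 m and z of flask in the frame of tray between 0.006 and 0.015 m and angle between each of flask, square_round_cap, square_block_cap, bottle's own z axis and vertical below 0.1 rad and linear speed of flask below 0.02 m/s and contact force between the fingers and flask below 0.1 N and x of square_round_cap in the frame of mat between -0.095 and 0.095 m and y of square_round_cap in the frame of mat between -0.06 and 0.06 m and z of square_round_cap in the frame of mat between 0.001 and 0.01 m and linear speed of each of square_round_cap, square_block_cap, bottle below 0.03 m/s and x of square_block_cap in the frame of mat between -0.095 and 0.095 m and y of square_block_cap in the frame of mat between -0.06 and 0.06 m and z of square_block_cap in the frame of mat between 0.001 and 0.01 m and x of bottle in the frame of mat between -0.095 and 0.095 m and y of bottle in the frame of mat between -0.06 and 0.06 m and z of bottle in the frame of mat between 0.001 and 0.01 m), for 0.2 s.
4. the two square bottles are lifted together off the mat (all of step 1), for 0.1 s.
At the end, for the whole second after the job is handed in: the flask stands upright on the tray, its axis within 15 mm of the tray's centre; the round bottle and both square bottles stand upright in the case, each within 15 mm of where it stood at the start; all released and at rest (horizontal distance between flask and tray below 0.015 m and z of flask in the frame of tray between 0.006 and 0.015 m and angle between each of flask, square_round_cap, square_block_cap, bottle's own z axis and vertical below 0.1 rad and linear speed of each of flask, square_round_cap, square_block_cap, bottle below 0.02 m/s and distance of each of square_round_cap, square_block_cap, bottle from where it was at the start of the episode below 0.015 m and contact force between the fingers and square_round_cap below 0.1 N and contact force between the fingers and square_block_cap below 0.1 N and contact force between the fingers and bottle below 0.1 N and contact force between the fingers and flask below 0.1 N); the robot touches nothing.
It fails at once if the two square bottles are parted (their base centres more than 70 mm apart) (distance between square_round_cap and square_block_cap above 0.07 m).
It fails at once if a bystander is shifted by more than 20 mm (distance of any of tin, gift_box, pot from where it was at the start of the episode above 0.02 m).
It fails at once if a bottle or the flask tips over (leans more than 0.6 rad) (angle between any of square_round_cap, square_block_cap, bottle, flask's own z axis and vertical above 0.6 rad).
It also fails if it takes over 109 s, if anything falls off the work surface, if the arm or the gripper's body presses on something with over 40 N, if the wrist force passes 120 N, or if a joint passes its speed limit or range.

ROBOT

A 6-joint arm with a two-finger parallel gripper is mounted at the origin on the work surface. World frame = base frame: x ahead of the robot, y to its left, z up, the work surface at z = 0. Lengths are in m, angles in rad, forces in N, time in s.
With the tool pointing down it reaches from about 0.35 to 0.975 m from the base axis. Payload 4.9 kg.
Tool frame: the origin (TCP) lies midway between the tips of the shut fingers; the grasp point (between the pads) lies 19 mm behind it; z points along the fingers, y is the line along which they close (so a half turn about z gives the same grasp; the last joint's range is limited). The gripper opens to 85 mm and grips with 20 to 120 N. Pads are 22 mm wide; open, the fingers measure 114 mm over their backs; the gripper's body (76 mm by 85 mm) begins 54 mm behind the grasp point. The pads swing forward as they close: fully open they stand 13 mm farther back than shut.
Start: joints at [-0.119, 0.053, 1.613, -0, 1.476, -0.119], TCP at [0.625, 0, 0.231] pointing down, gripper open.
Joint ranges: [-3.01, 3.01], [-1.01, 2.22], [0.06, 2.58], [-1.02, 4.17], [0.09, 2.62], [-3.14, 3.14]. Speed limits (rad/s): [2.57, 2.57, 3.14, 3.14, 3.14, 3.14].

INTERFACE

Orientations are given as a unit quaternion [w, x, y, z].
In Python, from cell import sense, camera, camera_params, close_job gives the robot as it stands.
- The arm moves only by the shell command python3 -m creep 'ROWS' [FORCE]. ROWS is JSON, a list that holds one entry, the list of rows, each a list of 7 numbers: the opening, from 0 (shut) to 1 (fully open), then the shift along the tool's x, y, z in m, then the turn, a rotation vector about the tool's x, y, z in degrees. A call has 1 to 10 rows; each row is the pose to reach, as a shift and turn from the pose commanded when the call began, along the tool's axes at that moment; what a row does not reach only later rows make up. A row lasts 1/10 s, in which the tool goes at most 50 mm and 8.59 degrees, less where a joint would pass 70% of its speed; a pose out of reach is approached as far as the arm can. A call with a gripper value outside its range is refused whole. The fingers move at their own pace and stop on an object; FORCE is the grip in N (left out, the last holds). Time passes only in rows, so rows that repeat a pose let the fingers close. It gives the time, the measured TCP pose, the force, the opening and the grip force at its end, in the units of the state.
- sense(): the state, without advancing time (a new reading comes with each control period).
- camera(name): name is "scene" or "side" or "wrist"; returns (picture, depth): 384x512x3 uint8, red, green, blue; 384x512 float32, m along the optical axis (not along the pixel's ray), 0 where there is no reading.
- camera_params(name): a dict with "camera_matrix" (3x3 intrinsics, pixels), "world_from_camera" (4x4, takes a point from camera to world coordinates). Camera axes: x right, y down, z forward; pixel columns grow to the right and rows downward; lengths in m; the calibration is good to about 2 mm. A picture is of the moment at which its call begins: read the wrist's pose just before it. camera_params takes no time and is no camera call; for the wrist camera it gives the pose at the moment of the call.
- close_job(): hands the job in; it is judged then, once.
The state is a dict: "time_s": time; "joint_positions": joint angles; "joint_velocities": joint speeds; "effort": joint torques, N m; "position": TCP position; "tool_rot": TCP orientation; "force": force on the tool from outside, world axes, zero at the start; "torque": the same for the moment, N m; "opening": finger opening in m; "gripper_force": force on a finger pad.
Only numpy, scipy, OpenCV 4.12 (cv2) and the standard library are available. Lean on these libraries where they do the work, as an engineer would, in place of code of your own. Each camera call takes 0.05 s, during which the arm holds its last target. There are 200 camera calls.

## Working session

There is one attempt and no reset: what is moved stays moved. The work goes in short steps, Python scripts to look and compute and a shell command to move; the robot and the scene stay as the last step left them, time stands still between calls to the robot, and variables do not carry over. Pictures are saved under pics/ and viewed, at most 14 in all, crops included, and the job is handed in when it is done.

```bash
ls; mkdir -p pics; python3 - <<'E'
from cell import *
import cv2,numpy as np
s=sense();print(s['time_s'],s['position'],s['tool_rot'],s['opening'])
for n in ["scene","side","wrist"]:
    p=camera_params(n);c,d=camera(n);np.savez(f"pics/{n}0.npz",c=c,d=d,K=p["camera_matrix"],T=p["world_from_camera"])
    print(n,np.round(p["world_from_camera"],3).tolist(),p["camera_matrix"][0][0])
    cv2.imwrite(f"pics/{n}0.png",c[:,:,::-1])
a=[cv2.imread(f"pics/{n}0.png") for n in("scene","side")]
cv2.imwrite("pics/both0.png",cv2.resize(np.vstack(a),(0,0),fx=.78,fy=.78))
E
```

```text
pics
0.0 [6.24380816e-01 8.07317753e-05 2.30078891e-01] [-7.95009498e-04  7.07100208e-01  7.07112621e-01 -6.36752749e-04] 0.08566657730403925
scene [[-0.535, 0.616, -0.578, 1.351], [0.845, 0.406, -0.35, 0.43], [0.019, -0.675, -0.737, 0.966], [0.0, 0.0, 0.0, 1.0]] 494.3799667440533
side [[-0.976, -0.153, 0.154, 0.449], [-0.216, 0.642, -0.735, 0.746], [0.014, -0.751, -0.66, 0.708], [0.0, 0.0, 0.0, 1.0]] 385.5753042375679
wrist [[1.0, 0.001, -0.001, 0.624], [0.0, -0.956, -0.292, 0.075], [-0.001, 0.292, -0.956, 0.372], [0.0, 0.0, 0.0, 1.0]] 320.3178828421476
```

View pics/scene0.png

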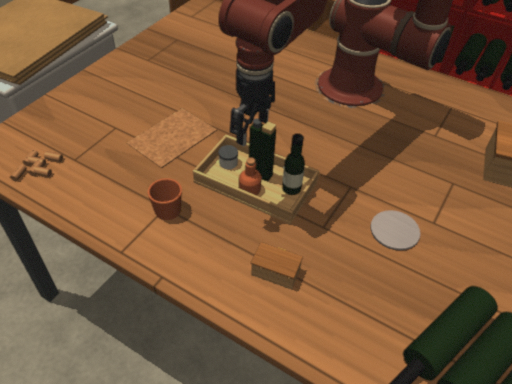

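View pics/side0.png

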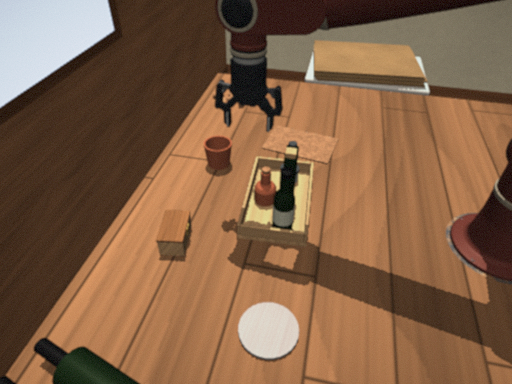

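```bash
cat > h.py <<'E'
import numpy as np,cv2
def cloud(c,d,K,T):
    v,u=np.indices(d.shape);P=np.stack([(u-K[0,2])/K[0,0]*d,(v-K[1,2])/K[1,1]*d,d],-1)
    W=P@T[:3,:3].T+T[:3,3];W[d==0]=np.nan
    return W
def plane(u,v,K,T,z):
    r=T[:3,:3]@np.array([(u-K[0,2])/K[0,0],(v-K[1,2])/K[1,1],1]);return T[:3,3]+r*(z-T[2,3])/r[2]
E
python3 - <<'E'
from h import *
for n in["scene","side"]:
    z=np.load(f"pics/{n}0.npz");c,d,K,T=[z[k] for k in"cdKT"];W=cloud(c,d,K,T);X,Y,Z=W[...,0],W[...,1],W[...,2]
    hsv=cv2.cvtColor(c,cv2.COLOR_RGB2HSV);print(n)
    box=(X>.4)&(X<.95)&(abs(Y)<.45)
    tab=box&(Z<.004);print(' table z',np.nanmedian(Z[tab]))
    # tray
    m=(hsv[...,1]<60)&(hsv[...,2]>120)&box&(Y>.15)
    k,l,st,ce=cv2.connectedComponentsWithStats(m.astype(np.uint8));i=1+np.argmax(st[1:,4]);m=l==i
    cs,_=cv2.findContours(m.astype(np.uint8),0,1);e=cv2.fitEllipse(cs[0]);print(' tray',plane(*e[0],K,T,.01),st[i],np.ptp(X[m]),np.ptp(Y[m]),np.nanmedian(Z[m]))
    # components above 12 mm excluding arm
    m=box&(Z>.012)&(Z<.2)
    k,l,st,ce=cv2.connectedComponentsWithStats(m.astype(np.uint8))
    for i in range(1,k):
        if st[i,4]>60:
            q=W[l==i];print(' comp',st[i],np.round(np.nanpercentile(q,[1,99],axis=0),3).tolist())
    # mat: z 3..8mm region
    m=box&(Z>.003)&(Z<.008)&(Y<-.12)
    print(' mat z-slice',m.sum(),np.round(np.nanpercentile(W[m],[2,50,98],axis=0),3).tolist() if m.any() else 0)
    # heights slices in case area
    for lo,hi in[(.165,.185),(.125,.16),(.096,.12),(.05,.09),(.041,.049)]:
        m=box&(Z>lo)&(Z<hi)
        k,l,st,ce=cv2.connectedComponentsWithStats(m.astype(np.uint8))
        for i in range(1,k):
            if st[i,4]>12:
                q=W[l==i];print(lo,st[i],np.round(np.nanpercentile(q,[3,50,97],axis=0)[:,:2],3).tolist(),c[l==i].mean(0).round())
E
```

```text
scene
 table z 0.00030947618486859563
 tray [0.50430131 0.34900909 0.01      ] [ 371  211   49   38 1370] 0.11885111883352817 0.11566240230388597 0.010978508280494237
 comp [ 193  118  126  103 5436] [[0.463, -0.172, 0.013], [0.64, 0.117, 0.19]]
 comp [ 147  178   35   40 1058] [[0.719, -0.204, 0.013], [0.797, -0.125, 0.079]]
 comp [ 251  242   51   46 1502] [[0.735, 0.11, 0.013], [0.806, 0.213, 0.058]]
 mat z-slice 3992 [[0.418, -0.44, 0.003], [0.604, -0.315, 0.005], [0.935, -0.13, 0.008]]
0.165 [249 122  27  16 192] [[0.514, -0.06], [0.535, -0.032], [0.54, 0.001]] [47. 44. 29.]
0.165 [291 139  12   9  74] [[0.521, 0.054], [0.533, 0.07], [0.537, 0.079]] [29. 25. 20.]
0.125 [249 132  27  19 280] [[0.516, -0.057], [0.538, -0.022], [0.542, 0.001]] [22. 25. 17.]
0.125 [287 147  15  15 145] [[0.519, 0.052], [0.532, 0.07], [0.539, 0.08]] [26. 28. 18.]
0.096 [249 143  26  15 173] [[0.514, -0.057], [0.538, -0.021], [0.541, 0.001]] [21. 25. 17.]
0.096 [245 157  11  13 104] [[0.576, -0.036], [0.59, -0.024], [0.599, -0.014]] [134.  88.  55.]
0.096 [284 158  21  14 171] [[0.515, 0.045], [0.54, 
[... 3173 characters left out ...]
, 0.168], [0.797, 0.212]] [179. 119.  74.]
0.041 [208 143  20   6  43] [[0.736, -0.197], [0.767, -0.191], [0.787, -0.175]] [102.  55.  38.]
0.041 [205 153  25   8  49] [[0.718, -0.153], [0.743, -0.129], [0.783, -0.122]] [83. 46. 32.]
0.041 [237 157  76  79 643] [[0.459, -0.169], [0.538, 0.031], [0.634, 0.119]] [174. 143.  98.]
0.041 [254 190  22   8  52] [[0.556, -0.017], [0.578, 0.002], [0.609, 0.007]] [94. 52. 36.]
0.041 [272 217  21   9  55] [[0.497, 0.077], [0.517, 0.09], [0.544, 0.095]] [106. 103.  88.]
0.041 [185 222   4  10  18] [[0.733, 0.145], [0.736, 0.159], [0.739, 0.169]] [139. 104.  57.]
0.041 [155 238  29   7  56] [[0.73, 0.198], [0.756, 0.211], [0.787, 0.217]] [104.  76.  51.]
```

View pics/wrist0.png

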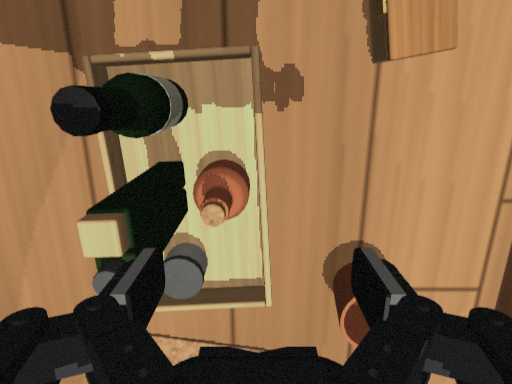

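```bash
python3 - <<'E'
from h import *
z=np.load("pics/wrist0.npz");c,d,K,T=[z[k] for k in"cdKT"];W=cloud(c,d,K,T);X,Y,Z=W[...,0],W[...,1],W[...,2]
for nm,u,v,h in[("bottletop?",79,110,.188),("cork",213,214,.113),("cTR",257,48,.045),("cBR",269,304,.045),("cTL",86,57,.045)]:
    print(nm,plane(u,v,K,T,h).round(4),W[int(v),int(u)].round(4))
b=(X<.66)&(X>.44)&(Y<.14)&(Y>-.2)
for nm,lo,hi in[("tops",.181,.195),("neck",.13,.18),("cork",.107,.12),("tin",.048,.056),("rim",.041,.049)]:
    m=(b&(Z>lo)&(Z<hi)).astype(np.uint8);k,l,st,ce=cv2.connectedComponentsWithStats(m)
    for i in range(1,k):
        if st[i,4]>40:
            cs,_=cv2.findContours((l==i).astype(np.uint8),0,1);r=cv2.minAreaRect(cs[0]);e=cv2.minEnclosingCircle(cs[0])
            print(nm,st[i],np.nanpercentile(W[l==i],[2,50,98],axis=0).round(4).tolist(),"circ",np.round(e[0]),round(e[1]),W[l==i].mean(0).round(4))
# mat from scene & side: colour+texture: cork
for n in["scene","side"]:
    z=np.load(f"pics/{n}0.npz");c,d,K,T=[z[k] for k in"cdKT"];W=cloud(c,d,K,T);X,Y,Z=W[...,0],W[...,1],W[...,2]
    q=(172,137) if n=="scene" else (310,145)
    off=.0003 if n=="scene" else -.0014
    m=((Z-off>.0028)&(Z-off<.009)&(X>.35)&(X<.65)&(Y<-.17)&(Y>-.45)).astype(np.uint8)
    m=cv2.morphologyEx(m,cv2.MORPH_CLOSE,np.ones((3,3)));k,l,st,ce=cv2.connectedComponentsWithStats(m);i=1+np.argmax(st[1:,4]);mm=l==i
    r=cv2.minAreaRect((W[mm][:,:2]*1000).astype(np.float32));print(n,"mat",st[i],r,"px",c[q[1],q[0]],cv2.cvtColor(c,cv2.COLOR_RGB2HSV)[q[1],q[0]])
E
```

```text
bottletop? [0.5238 0.0666 0.188 ] [0.5234 0.0665 0.1874]
cork [ 0.5849 -0.0241  0.113 ] [ 0.5848 -0.0243  0.1124]
cTR [0.6227 0.1165 0.045 ] [0.6227 0.1166 0.0445]
cBR [ 0.637 -0.165  0.045] [ 0.6371 -0.1656  0.0441]
cTL [0.4608 0.1086 0.045 ] [0.4603 0.1087 0.0441]
tops [  50   85   56   51 2199] [[0.5088, 0.0537, 0.182], [0.5225, 0.0665, 0.1872], [0.5346, 0.0788, 0.1886]] circ [ 78. 109.] 29 [0.5224 0.0665 0.1869]
tops [  76  216   50   41 1731] [[0.511, -0.0242, 0.1818], [0.5244, -0.0108, 0.1871], [0.5359, 0.0005, 0.1885]] circ [100. 236.] 28 [ 0.5243 -0.011   0.1867]
tops [ 92 265  27  29 396] [[0.5141, -0.0502, 0.1815], [0.5211, -0.0398, 0.1871], [0.5291, -0.0346, 0.1883]] circ [106. 279.] 16 [ 0.5213 -0.0406  0.1865]
neck [  80   85   58   49 1312] [[0.5238, 0.0538, 0.1313], [0.5331, 0.0678, 0.1587], [0.535, 0.0796, 0.1792]] circ [106. 103.] 32 [0.532  0.0675 0.1575]
neck [  85  190   72   81 2761] [[0.5107, -0.0391, 0.1314], [0.5353, -0.0085, 0.1633], [0.5385, 0.0028, 0.1788]] circ [122. 230.] 47 [ 0.5305 -0.0128  0.1594]
cork [101  73  61  64 874] [[0.5124, 0.0436, 0.1074], [
[... 1864 characters left out ...]
, 0.0488]] circ [173. 180.] 14 [ 0.5369 -0.0088  0.0452]
rim [174 196   8  25  59] [[0.5343, -0.0559, 0.0412], [0.5386, -0.041, 0.0449], [0.5392, -0.0301, 0.0489]] circ [178. 208.] 12 [ 0.5382 -0.0415  0.0449]
rim [164 254  40  28 119] [[0.5186, -0.1285, 0.0418], [0.5451, -0.1035, 0.0463], [0.5604, -0.0996, 0.0489]] circ [184. 270.] 22 [ 0.5435 -0.1069  0.0459]
scene mat [ 124   93  106   85 3888] ((518.4515991210938, -298.3740539550781), (220.2353973388672, 267.3153076171875), 60.49810791015625) px [180 123  78] [ 13 145 180]
side mat [ 261  126   77   38 1571] ((542.5089721679688, -234.5204620361328), (339.5559997558594, 216.2671661376953), 80.18226623535156) px [199 143 100] [ 13 127 199]
```

```bash
python3 - <<'E'
import cv2,numpy as np
a=cv2.imread("pics/scene0.png")[95:235,110:350];b=cv2.imread("pics/side0.png")[110:260,200:350]
cv2.imwrite("pics/crop.png",np.hstack([cv2.resize(a,(480,280)),cv2.resize(b,(280,280))]))
E
```

```text
(no output)
```

View pics/crop.png

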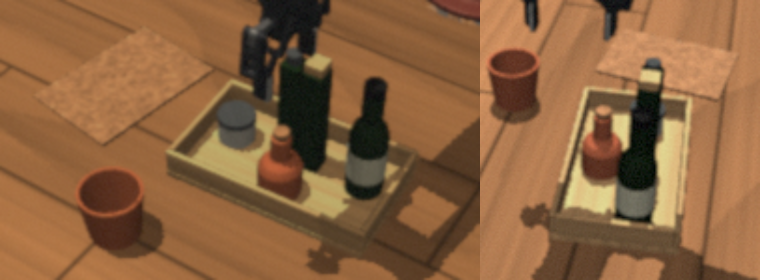

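```bash
python3 - <<'E'
from h import *
for n,pts in[("scene",[(129,143.5),(183.5,110),(216,131),(162.5,164)]),("side",[(273.9,126),(338,135.7),(327.5,160.9),(263,146)])]:
    z=np.load(f"pics/{n}0.npz");K,T=z['K'],z['T']
    P=np.array([plane(u,v,K,T,.005) for u,v in pts]);print(n,P.round(3).tolist(),P.mean(0).round(3),[round(float(np.linalg.norm(P[i]-P[i-1])),3) for i in range(4)])
E
```

```text
scene [[0.622, -0.412, 0.005], [0.412, -0.376, 0.005], [0.438, -0.235, 0.005], [0.635, -0.278, 0.005]] [ 0.527 -0.325  0.005] [0.134, 0.213, 0.143, 0.202]
side [[0.627, -0.408, 0.005], [0.406, -0.398, 0.005], [0.429, -0.245, 0.005], [0.639, -0.278, 0.005]] [ 0.525 -0.332  0.005] [0.13, 0.221, 0.154, 0.213]
```

```bash
python3 -m creep '[[[1,0.066,-0.102,0,0,0,0],[1,0.066,-0.102,0,0,0,0],[1,0.066,-0.102,0,0,0,0],[1,0.066,-0.102,0.05,0,0,0],[1,0.066,-0.102,0.08,0,0,0],[1,0.066,-0.102,0.104,0,0,0],[1,0.066,-0.102,0.104,0,0,0]]]' 40
```

```text
time_s: 0.85
position: [0.5195, 0.0661, 0.1226]
tool_rot: [-0.003, 0.707, 0.707, -0.003]
force: [-0.1, -0.2, -0.4]
opening: 0.0854
gripper_force: 0.0
```

```bash
python3 -m creep '[[[0.7,0,0,0,0,0,0],[0.4,0,0,0,0,0,0],[0,0,0,0,0,0,0],[0,0,0,0,0,0,0],[0,0,0,0,0,0,0],[0,0,0,0,0,0,0],[0,0,0,0,0,0,0],[0,0,0,0,0,0,0]]]' 40; python3 -m creep '[[[0,0,0,-0.01,0,0,0],[0,0,0,-0.03,0,0,0],[0,0,0,-0.05,0,0,0],[0,0,0,-0.07,0,0,0],[0,0,0,-0.075,0,0,0],[0,0,0,-0.075,0,0,0]]]' 40; python3 - <<'E'
from cell import *;import cv2,numpy as np
c,d=camera("side");c2,d=camera("wrist");cv2.imwrite("pics/a1.png",np.hstack([c[60:360,100:400],c2[:300,:300]])[:,:,::-1])
E
```

```text
time_s: 1.65
position: [0.5233, 0.066, 0.129]
tool_rot: [0.0, 0.707, 0.707, 0.0]
force: [-2.5, -0.0, 6.2]
opening: 0.0272
gripper_force: 39.3
time_s: 2.25
position: [0.5235, 0.066, 0.2033]
tool_rot: [0.001, 0.707, 0.707, 0.001]
force: [-0.8, 0.3, -2.3]
opening: 0.0274
gripper_force: 39.7
```

View pics/a1.png

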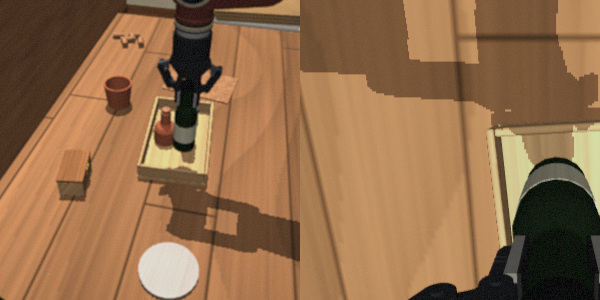

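```bash
python3 -m creep '[[[0,0,-0.03,0,0,0,0],[0,-0.01,-0.065,0,0,0,0],[0,-0.05,-0.08,0,0,0,0],[0,-0.095,-0.08,0,0,0,0],[0,-0.14,-0.08,0,0,0,0],[0,-0.185,-0.08,0,0,0,0],[0,-0.23,-0.08,0,0,0,0],[0,-0.275,-0.08,0,0,0,0],[0,-0.315,-0.07,0,0,0,0],[0,-0.35,-0.055,0,0,0,0]]]' 40
python3 -m creep '[[[0,-0.025,0.005,0,0,0,0],[0,-0.038,0.009,0,0,0,0],[0,-0.038,0.009,0,0,0,0],[0,-0.038,0.009,0.03,0,0,0],[0,-0.038,0.009,0.055,0,0,0],[0,-0.038,0.009,0.068,0,0,0],[0,-0.038,0.009,0.073,0,0,0],[0,-0.038,0.009,0.075,0,0,0],[0,-0.038,0.009,0.076,0,0,0]]]' 40
python3 -m creep '[[[0,0,0,0,0,0,0]]]' 40
```

```text
time_s: 3.35
position: [0.4669, -0.2858, 0.2004]
tool_rot: [-0.001, 0.708, 0.706, -0.0]
force: [0.5, -0.4, -1.6]
opening: 0.0271
gripper_force: 40.6
time_s: 4.25
position: [0.4776, -0.3222, 0.1275]
tool_rot: [0.001, 0.707, 0.707, 0.0]
force: [1.0, 0.3, -2.0]
opening: 0.0276
gripper_force: 40.6
time_s: 4.35
position: [0.4776, -0.3224, 0.1277]
tool_rot: [0.001, 0.707, 0.707, 0.0]
force: [-0.5, -0.0, -1.6]
opening: 0.0272
gripper_force: 40.6
```

```bash
python3 -m creep '[[[0,0,0,0.001,0,0,0],[0,0,0,0.002,0,0,0],[0,0,0,0.002,0,0,0]]]' 40
```

```text
time_s: 4.65
position: [0.4776, -0.3227, 0.126]
tool_rot: [0.001, 0.707, 0.707, 0.0]
force: [-1.7, -0.5, 4.6]
opening: 0.0273
gripper_force: 41.4
```

```bash
python3 -m creep '[[[0.4,0,0,0,0,0,0],[0.7,0,0,0,0,0,0],[1,0,0,0,0,0,0],[1,0,0,0,0,0,0],[1,0,0,-0.03,0,0,0],[1,0,0,-0.07,0,0,0],[1,0,0,-0.11,0,0,0],[1,0,0,-0.11,0,0,0]]]' 40; python3 - <<'E'
from cell import *;import cv2,numpy as np
c,d=camera("side");c2,d=camera("wrist");cv2.imwrite("pics/a2.png",np.hstack([c[60:360,100:400],cv2.resize(c2,(400,300))])[:,:,::-1])
E
```

```text
time_s: 5.45
position: [0.4796, -0.3243, 0.2421]
tool_rot: [0.006, 0.707, 0.707, 0.0]
force: [-0.1, 0.1, 0.0]
opening: 0.0854
gripper_force: 0.0
```

View pics/a2.png

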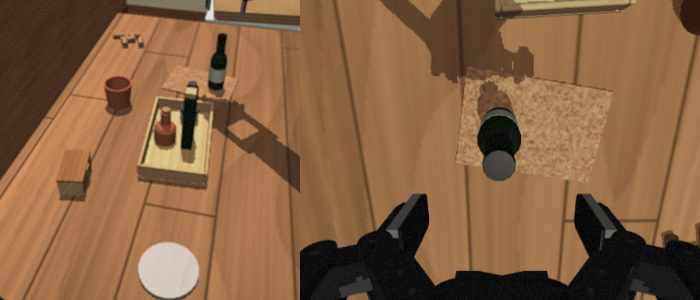

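```bash
python3 - <<'E'
from h import *
from cell import *
p=camera_params("wrist");K,T=p["camera_matrix"],p["world_from_camera"];c,d=camera("wrist");K=np.array(K);T=np.array(T);W=cloud(c,d,K,T)
for u,v in[(170,68),(312,90),(290,182),(157,163)]: print(plane(u*1.28,v*1.28,K,T,.005).round(4))
m=(W[...,2]>.178)&(W[...,2]<.19)&(W[...,1]<-.25);print(m.sum(),np.nanmean(W[m],0),np.nanpercentile(W[m],[2,98],axis=0))
E
python3 -m creep '[[[1,0.05,0.01,0,0,0,8.5],[1,0.1,0.02,0,0,0,17],[1,0.15,0.03,0,0,0,25.5],[1,0.2,0.04,0,0,0,34],[1,0.25,0.046,0,0,0,42.5],[1,0.294,0.046,0,0,0,51],[1,0.294,0.046,0,0,0,59.5],[1,0.294,0.046,0,0,0,68],[1,0.294,0.046,0,0,0,76.5],[1,0.294,0.046,0,0,0,85]]]' 40
python3 -m creep '[[[1,0,0,0,0,0,2],[1,0,0,0,0,0,2],[1,0,0,0,0,0,2]]]' 40
python3 - <<'E'
from h import *
from cell import *
s=sense();print(s['position'],s['tool_rot'],s['joint_positions'])
p=camera_params("wrist");c,d=camera("wrist");K=np.array(p["camera_matrix"]);T=np.array(p["world_from_camera"]);print(T.round(3))
W=cloud(c,d,K,T);cv2.imwrite("pics/a3.png",c[:,:,::-1])
X,Y,Z=W[...,0],W[...,1],W[...,2]
m=((Z>.18)&(Z<.196)&(X>.45)&(X<.6)&(abs(Y)<.1)).astype(np.uint8);k,l,st,ce=cv2.connectedComponentsWithStats(m)
for i in range(1,k):
    if st[i,4]>40:print(st[i],np.nanmean(W[l==i],0).round(4),np.nanpercentile(W[l==i],[2,98],axis=0).round(4).tolist())
E
```

```text
[ 0.433  -0.2405  0.005 ]
[ 0.6382 -0.2707  0.005 ]
[ 0.6214 -0.4163  0.005 ]
[ 0.4073 -0.3834  0.005 ]
1456 [ 0.47587661 -0.32106868  0.18413092] [[ 0.46346612 -0.33447223  0.17971768]
 [ 0.48807989 -0.30876822  0.1856145 ]]
time_s: 6.6
position: [0.5218, -0.0273, 0.2315]
tool_rot: [-0.001, 0.998, 0.067, -0.002]
force: [-0.4, -0.6, -0.6]
opening: 0.0856
gripper_force: 0.0
time_s: 6.9
position: [0.5222, -0.0279, 0.2325]
tool_rot: [-0.0, 0.999, 0.053, -0.001]
force: [-0.7, 0.1, 0.5]
opening: 0.0852
gripper_force: 0.0
[ 0.52221367 -0.02785795  0.23251171] [-3.62382552e-04  9.98599099e-01  5.28926310e-02 -1.44169402e-03] [-1.95657755e-01 -1.92844813e-01  1.84422665e+00 -6.91229233e-06
  1.49318390e+00  1.26930435e+00]
[[ 0.106 -0.95  -0.293  0.596]
 [-0.994 -0.101 -0.031 -0.019]
 [-0.     0.294 -0.956  0.374]
 [ 0.     0.     0.     1.   ]]
[ 214  189   43   44 1688] [ 0.5247 -0.0129  0.1869] [[0.5113, -0.0252, 0.1816], [0.5362, -0.0005, 0.1885]]
[270 197  35  36 937] [ 0.5255 -0.0454  0.1868] [[0.5153, -0.0551, 0.1813], [0.5346, -0.0358, 0.1886]]
```

View pics/a3.png

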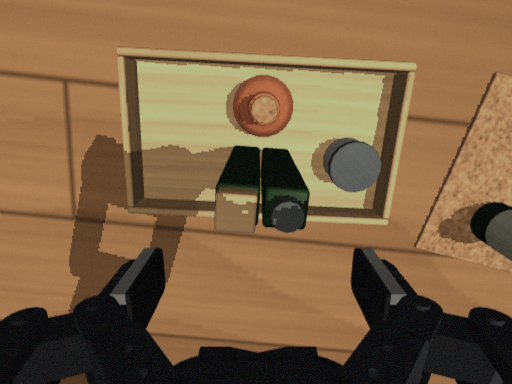

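```bash
python3 -m creep '[[[1,0.003,0.001,0,0,0,3.3],[1,0.003,0.001,0,0,0,3.3],[1,0.003,0.001,0.04,0,0,3.3],[1,0.003,0.001,0.075,0,0,3.3],[1,0.003,0.001,0.1,0,0,3.3],[1,0.003,0.001,0.107,0,0,3.3],[1,0.003,0.001,0.107,0,0,3.3]]]' 40;  python3 -m creep '[[[0.9,0,0,0,0,0,0],[0.8,0,0,0,0,0,0],[0.72,0,0,0,0,0,0],[0.65,0,0,0,0,0,0],[0.5,0,0,0,0,0,0],[0.5,0,0,0,0,0,0],[0.5,0,0,0,0,0,0],[0.5,0,0,0,0,0,0]]]' 40
```

```text
time_s: 7.65
position: [0.5252, -0.0285, 0.1262]
tool_rot: [-0.0, 1.0, 0.024, -0.001]
force: [-0.6, 0.7, 0.4]
opening: 0.0852
gripper_force: 0.0
time_s: 8.45
position: [0.5274, -0.0293, 0.1295]
tool_rot: [0.001, 1.0, 0.024, 0.002]
force: [-0.5, -1.1, 5.5]
opening: 0.06
gripper_force: 35.4
```

```bash
python3 -m creep '[[[0.5,0,0,-0.01,0,0,0],[0.5,0,0,-0.03,0,0,0],[0.5,0,0,-0.05,0,0,0],[0.5,0,0,-0.07,0,0,0],[0.5,0,0,-0.08,0,0,0],[0.5,0,0,-0.08,0,0,0]]]' 40; python3 - <<'E'
from cell import *;import cv2,numpy as np
c,d=camera("side");c2,d=camera("wrist");cv2.imwrite("pics/a4.png",np.hstack([c[60:360,100:400],cv2.resize(c2,(400,300))])[:,:,::-1])
E
```

```text
time_s: 9.05
position: [0.5266, -0.0286, 0.2086]
tool_rot: [0.0, 1.0, 0.024, 0.001]
force: [-0.1, 0.7, -3.5]
opening: 0.0596
gripper_force: 36.6
```

View pics/a4.png

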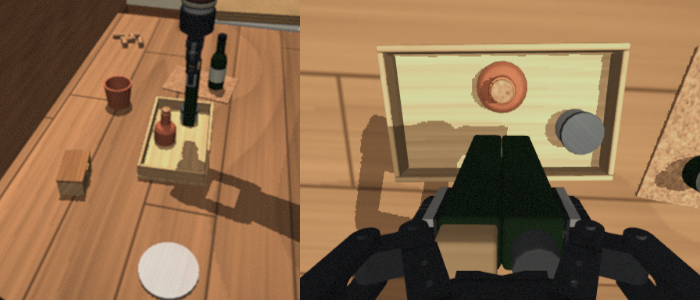

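```bash
python3 -m creep '[[[0.5,0.002,0.02,0,0,0,0],[0.5,0.006,0.055,0,0,0,0],[0.5,0.011,0.095,0,0,0,0],[0.5,0.016,0.135,0,0,0,0],[0.5,0.02,0.175,0,0,0,0],[0.5,0.025,0.215,0,0,0,0],[0.5,0.03,0.255,0,0,0,0],[0.5,0.034,0.285,0,0,0,0],[0.5,0.035,0.302,0,0,0,0],[0.5,0.035,0.308,0,0,0,0]]]' 40
python3 -m creep '[[[0.5,0,0,0,0,0,0],[0.5,0,0,0.03,0,0,0],[0.5,0,0,0.06,0,0,0],[0.5,0,0,0.072,0,0,0],[0.5,0,0,0.077,0,0,0],[0.5,0,0,0.079,0,0,0],[0.5,0,0,0.081,0,0,0],[0.5,0,0,0.081,0,0,0]]]' 40
```

```text
time_s: 10.15
position: [0.5749, -0.3356, 0.2053]
tool_rot: [-0.001, 1.0, 0.023, -0.001]
force: [-0.7, 1.4, -3.4]
opening: 0.0594
gripper_force: 37.8
time_s: 10.95
position: [0.5763, -0.335, 0.1278]
tool_rot: [0.001, 1.0, 0.024, 0.001]
force: [0.5, 0.3, -2.9]
opening: 0.0595
gripper_force: 37.8
```

```bash
python3 -m creep '[[[0.5,0,0,0.001,0,0,0],[0.5,0,0,0.002,0,0,0],[0.5,0,0,0.002,0,0,0]]]' 40
```

```text
time_s: 11.25
position: [0.5766, -0.3353, 0.1265]
tool_rot: [0.001, 1.0, 0.024, 0.001]
force: [-0.8, 0.9, 3.9]
opening: 0.0596
gripper_force: 39.0
```

```bash
python3 -m creep '[[[0.75,0,0,0,0,0,0],[0.85,0,0,0,0,0,0],[1,0,0,0,0,0,0],[1,0,0,0,0,0,0],[1,0,0,-0.03,0,0,0],[1,0,0,-0.07,0,0,0],[1,0,0,-0.12,0,0,0],[1,0,0,-0.12,0,0,0],[1,0,0,-0.12,0,0,0]]]' 40; python3 - <<'E'
from h import *
from cell import *
s=sense();print(s['position'],s['tool_rot'])
p=camera_params("wrist");c2,d=camera("wrist");K=np.array(p["camera_matrix"]);T=np.array(p["world_from_camera"])
c,_=camera("scene");cv2.imwrite("pics/a5.png",np.hstack([c[60:360,100:400],cv2.resize(c2,(400,300))])[:,:,::-1])
W=cloud(c2,d,K,T);m=((W[...,2]>.175)&(W[...,2]<.196)&(W[...,1]<-.2)&(W[...,0]<.65)).astype(np.uint8);k,l,st,ce=cv2.connectedComponentsWithStats(m)
for i in range(1,k):
    if st[i,4]>40:print(st[i],np.nanmean(W[l==i],0).round(4),np.nanpercentile(W[l==i],[2,98],axis=0).round(4).tolist())
E
```

```text
time_s: 12.15
position: [0.5765, -0.3353, 0.247]
tool_rot: [0.001, 1.0, 0.024, 0.002]
force: [0.1, 0.4, -0.0]
opening: 0.0852
gripper_force: 0.0
[ 0.57649261 -0.33534956  0.24697258] [0.00144211 0.9997174  0.02366023 0.00179826]
[ 217  190   38   39 1449] [ 0.5746 -0.32    0.1837] [[0.5613, -0.3324, 0.1768], [0.5859, -0.3075, 0.1855]]
[264 193  32  34 812] [ 0.5754 -0.3496  0.1836] [[0.5649, -0.3592, 0.1761], [0.5843, -0.3401, 0.1855]]
[ 217  307   37   38 1109] [ 0.4792 -0.3228  0.1832] [[0.4646, -0.3354, 0.1757], [0.4904, -0.3101, 0.1854]]
```

View pics/a5.png

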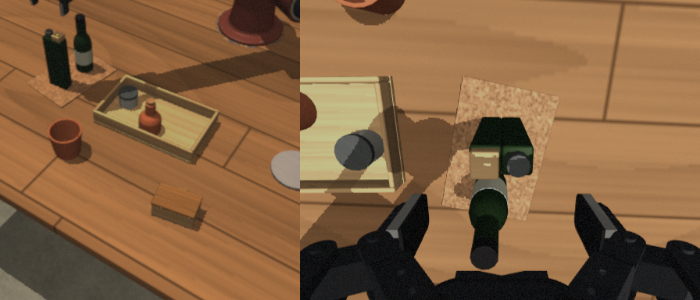

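```bash
python3 -m creep '[[[1,0.01,-0.05,0,0,0,0],[1,0.02,-0.1,0,0,0,0],[1,0.0225,-0.15,0,0,0,0],[1,0.0225,-0.2,0,0,0,0],[1,0.0225,-0.25,0,0,0,0],[1,0.0225,-0.29,0.01,0,0,0],[1,0.0225,-0.31,0.03,0,0,0],[1,0.0225,-0.31,0.07,0,0,0],[1,0.0225,-0.31,0.09,0,0,0],[1,0.0225,-0.31,0.09,0,0,0]]]' 40; python3 - <<'E'
from h import *
from cell import *
s=sense();print(s['position'],s['tool_rot'])
p=camera_params("wrist");c2,d=camera("wrist");K=np.array(p["camera_matrix"]);T=np.array(p["world_from_camera"])
W=cloud(c2,d,K,T);m=((W[...,2]>.108)&(W[...,2]<.12)&(abs(W[...,1]+.02)<.06)&(abs(W[...,0]-.585)<.05)).astype(np.uint8);k,l,st,ce=cv2.connectedComponentsWithStats(m)
for i in range(1,k):
    if st[i,4]>40:print(st[i],np.nanmean(W[l==i],0).round(4),np.nanpercentile(W[l==i],[2,98],axis=0).round(4).tolist())
E
```

```text
time_s: 13.25
position: [0.5792, -0.0229, 0.1474]
tool_rot: [-0.001, 1.0, 0.024, -0.006]
force: [-0.4, 0.2, 0.4]
opening: 0.0854
gripper_force: 0.0
[ 0.5792234  -0.02291195  0.14744898] [-0.00113954  0.99969454  0.02397294 -0.00590134]
[246 196  36  35 993] [ 0.5853 -0.0255  0.1121] [[0.5753, -0.0352, 0.1091], [0.5946, -0.0158, 0.1135]]
```

```bash
python3 -m creep '[[[1,0.001,0,0,0,0,0],[1,0.001,0,0.03,0,0,0],[1,0.001,0,0.06,0,0,0],[1,0.001,0,0.08,0,0,0],[1,0.001,0,0.085,0,0,0],[1,0.001,0,0.085,0,0,0]]]' 40; python3 -m creep '[[[0.8,0,0,0,0,0,0],[0.6,0,0,0,0,0,0],[0.4,0,0,0,0,0,0],[0.1,0,0,0,0,0,0],[0.1,0,0,0,0,0,0],[0.1,0,0,0,0,0,0],[0.1,0,0,0,0,0,0]]]' 40
```

```text
time_s: 13.9
position: [0.5849, -0.0242, 0.07]
tool_rot: [0.0, 1.0, 0.023, 0.0]
force: [-0.2, -0.2, 0.4]
opening: 0.0854
gripper_force: 0.0
time_s: 14.6
position: [0.5851, -0.0242, 0.0702]
tool_rot: [0.0, 1.0, 0.024, 0.001]
force: [-0.0, -1.7, 4.6]
opening: 0.0262
gripper_force: 42.2
```

```bash
python3 -m creep '[[[0.1,0,0,-0.02,0,0,0],[0.1,0,0,-0.05,0,0,0],[0.1,0,0,-0.08,0,0,0],[0.1,-0.01,-0.03,-0.09,0,0,0],[0.1,-0.02,-0.07,-0.09,0,0,0],[0.1,-0.03,-0.115,-0.09,0,0,0],[0.1,-0.04,-0.16,-0.09,0,0,0],[0.1,-0.045,-0.205,-0.09,0,0,0],[0.1,-0.05,-0.25,-0.09,0,0,0],[0.1,-0.055,-0.29,-0.09,0,0,0]]]' 40
python3 -m creep '[[[0.1,-0.005,-0.04,0,0,0,0],[0.1,-0.008,-0.07,0,0,0,0],[0.1,-0.01,-0.085,0,0,0,0],[0.1,-0.01,-0.09,0,0,0,0],[0.1,-0.01,-0.09,0,0,0,0],[0.1,-0.01,-0.09,0,0,0,0]]]' 40
python3 - <<'E'
from h import *
from cell import *
s=sense();print(s['position'],s['tool_rot'])
p=camera_params("wrist");c2,d=camera("wrist");K=np.array(p["camera_matrix"]);T=np.array(p["world_from_camera"])
W=cloud(c2,d,K,T);cv2.imwrite("pics/a6.png",c2[:,:,::-1])
m=((W[...,2]>.005)&(W[...,2]<.014)).astype(np.uint8);m=cv2.morphologyEx(m,cv2.MORPH_OPEN,np.ones((3,3)))
k,l,st,ce=cv2.connectedComponentsWithStats(m);i=1+np.argmax(st[1:,4]);q=W[l==i];print(st[i],np.nanpercentile(q,[.5,99.5],axis=0).round(4))
E
```

```text
time_s: 15.6
position: [0.5139, 0.2651, 0.1577]
tool_rot: [0.0, 1.0, 0.024, -0.001]
force: [0.8, -0.0, -2.9]
opening: 0.0264
gripper_force: 41.7
time_s: 16.2
position: [0.5016, 0.3514, 0.1588]
tool_rot: [0.0, 1.0, 0.023, -0.0]
force: [-0.6, 0.5, -1.8]
opening: 0.026
gripper_force: 41.7
[0.50162224 0.35140352 0.15884259] [ 4.29650872e-04  9.99732101e-01  2.31388751e-02 -3.65096160e-04]
[ 198  111  128  102 7549] [[0.4716 0.2903 0.0075]
 [0.5597 0.4066 0.0111]]
```

View pics/a6.png

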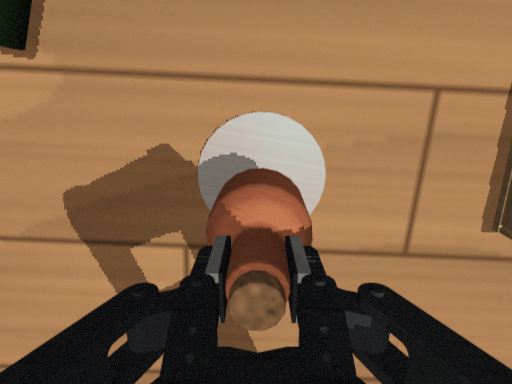

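```bash
python3 -m creep '[[[0.1,-0.001,0.002,0.02,0,0,0],[0.1,-0.001,0.002,0.05,0,0,0],[0.1,-0.001,0.002,0.07,0,0,0],[0.1,-0.001,0.002,0.08,0,0,0],[0.1,-0.001,0.002,0.084,0,0,0],[0.1,-0.001,0.002,0.086,0,0,0],[0.1,-0.001,0.002,0.086,0,0,0]]]' 40;python3 -m creep '[[[0.1,0,0,0.001,0,0,0],[0.1,0,0,0.002,0,0,0],[0.1,0,0,0.002,0,0,0]]]' 40
```

```text
time_s: 16.95
position: [0.5014, 0.3507, 0.0744]
tool_rot: [-0.0, 1.0, 0.024, 0.001]
force: [-0.4, -0.1, -2.4]
opening: 0.0266
gripper_force: 41.7
time_s: 17.25
position: [0.5012, 0.3509, 0.0723]
tool_rot: [-0.0, 1.0, 0.024, 0.001]
force: [-0.0, -0.7, -0.0]
opening: 0.0262
gripper_force: 41.8
```

```bash
python3 -m creep '[[[0.1,0,0,0.001,0,0,0],[0.1,0,0,0.001,0,0,0],[0.4,0,0,0.001,0,0,0],[0.6,0,0,0.001,0,0,0],[1,0,0,0,0,0,0],[1,0,0,0,0,0,0],[1,0,0,-0.04,0,0,0],[1,0,0,-0.09,0,0,0],[1,0,0,-0.14,0,0,0],[1,0,0,-0.17,0,0,0]]]' 40; python3 - <<'E'
from h import *
from cell import *
s=sense();print(s['position'],s['tool_rot'])
p=camera_params("wrist");c2,d=camera("wrist");K=np.array(p["camera_matrix"]);T=np.array(p["world_from_camera"])
W=cloud(c2,d,K,T)
for lo,hi in[(.11,.12),(.006,.014)]:
    m=((W[...,2]>lo)&(W[...,2]<hi)&(W[...,1]>.2)&(W[...,0]<.65)).astype(np.uint8);m=cv2.morphologyEx(m,cv2.MORPH_OPEN,np.ones((3,3)))
    k,l,st,ce=cv2.connectedComponentsWithStats(m);i=1+np.argmax(st[1:,4]);q=W[l==i];print(st[i],np.nanpercentile(q,[.5,99.5],axis=0).round(4).tolist())
E
```

```text
time_s: 18.25
position: [0.5018, 0.3513, 0.2465]
tool_rot: [-0.001, 1.0, 0.024, 0.003]
force: [-0.1, 0.4, -0.2]
opening: 0.0853
gripper_force: 0.0
[0.50181329 0.35126173 0.24646758] [-0.00143203  0.99971405  0.02370827  0.00277184]
[248 171  24  24 452] [[0.4905, 0.3401, 0.1111], [0.5113, 0.3607, 0.1157]]
[ 212  109   99   98 5181] [[0.4441, 0.2906, 0.0072], [0.5597, 0.4059, 0.0114]]
```

```bash
python3 -m creep '[[[1,0.005,0.05,0,0,0,0],[1,0.01,0.1,0,0,0,0],[1,0.015,0.149,0,0,0,0],[1,0.02,0.198,0,0,0,0],[1,0.025,0.247,0,0,0,0],[1,0.03,0.296,0,0,0,0],[1,0.034,0.345,0,0,0,0],[1,0.038,0.394,0,0,0,0],[1,0.042,0.443,0,0,0,0],[1,0.042,0.492,0,0,0,0]]]' 40; python3 -m creep '[[[1,0,0.05,0,0,0,0],[1,0,0.1,0,0,0,0],[1,0,0.15,0,0,0,0],[1,0,0.185,0,0,0,0],[1,0,0.197,0,0,0,0],[1,0,0.197,0,0,0,0],[1,0,0.197,0,0,0,0],[1,0,0.197,0,0,0,0]]]' 40; python3 - <<'E'
from h import *
from cell import *
s=sense();print(s['position'],s['tool_rot'])
p=camera_params("wrist");c2,d=camera("wrist");K=np.array(p["camera_matrix"]);T=np.array(p["world_from_camera"])
W=cloud(c2,d,K,T);m=((W[...,2]>.175)&(W[...,2]<.196)&(W[...,1]<-.2)&(W[...,0]<.65)).astype(np.uint8);k,l,st,ce=cv2.connectedComponentsWithStats(m)
for i in range(1,k):
    if st[i,4]>40:print(st[i],np.nanmean(W[l==i],0).round(4))
E
```

```text
time_s: 19.3
position: [0.5658, -0.1409, 0.2409]
tool_rot: [-0.0, 1.0, 0.024, 0.0]
force: [1.2, -0.2, 0.7]
opening: 0.0855
gripper_force: 0.0
time_s: 20.1
position: [0.5754, -0.3339, 0.2413]
tool_rot: [-0.0, 1.0, 0.025, -0.0]
force: [-0.4, -0.4, 0.8]
opening: 0.0848
gripper_force: 0.0
[ 0.57543032 -0.33392103  0.24129154] [-2.63050025e-04  9.99696504e-01  2.46339148e-02 -2.90881027e-05]
[ 218  191   40   40 1522] [ 0.5746 -0.32    0.1838]
[266 194  33  35 864] [ 0.5754 -0.3495  0.1835]
[ 218  310   38   38 1139] [ 0.4796 -0.3227  0.1831]
```

```bash
python3 -m creep '[[[1,0,0.001,0.04,0,0,0],[1,0,0.001,0.075,0,0,0],[1,0,0.001,0.1,0,0,0],[1,0,0.001,0.112,0,0,0],[1,0,0.001,0.117,0,0,0],[1,0,0.001,0.117,0,0,0]]]' 40;  python3 -m creep '[[[0.9,0,0,0,0,0,0],[0.8,0,0,0,0,0,0],[0.72,0,0,0,0,0,0],[0.65,0,0,0,0,0,0],[0.5,0,0,0,0,0,0],[0.5,0,0,0,0,0,0],[0.5,0,0,0,0,0,0],[0.5,0,0,0,0,0,0]]]' 40;python3 -m creep '[[[0.5,0,0,-0.01,0,0,0],[0.5,0,0,-0.03,0,0,0],[0.5,0,0,-0.05,0,0,0],[0.5,0,0,-0.07,0,0,0],[0.5,0,0,-0.085,0,0,0],[0.5,0,0,-0.085,0,0,0],[0.5,0,0,-0.085,0,0,0]]]' 40
```

```text
time_s: 20.75
position: [0.5756, -0.3364, 0.1248]
tool_rot: [0.0, 1.0, 0.024, 0.0]
force: [-0.2, -0.3, 0.1]
opening: 0.0854
gripper_force: 0.0
time_s: 21.55
position: [0.5757, -0.3374, 0.1262]
tool_rot: [0.001, 1.0, 0.024, 0.001]
force: [-0.5, 0.2, 5.9]
opening: 0.0592
gripper_force: 37.0
time_s: 22.25
position: [0.5749, -0.3365, 0.2086]
tool_rot: [-0.0, 1.0, 0.024, -0.0]
force: [-0.8, 0.1, -4.2]
opening: 0.0597
gripper_force: 37.6
```

```bash
python3 -m creep '[[[0.5,-0.002,-0.02,0,0,0,0],[0.5,-0.006,-0.055,0,0,0,0],[0.5,-0.011,-0.095,0,0,0,0],[0.5,-0.016,-0.135,0,0,0,0],[0.5,-0.02,-0.175,0,0,0,0],[0.5,-0.025,-0.215,0,0,0,0],[0.5,-0.03,-0.255,0,0,0,0],[0.5,-0.034,-0.285,0,0,0,0],[0.5,-0.035,-0.303,0,0,0,0],[0.5,-0.035,-0.309,0,0,0,0]]]' 40
python3 -m creep '[[[0.5,0,0,0,0,0,0],[0.5,0,0,0.03,0,0,0],[0.5,0,0,0.06,0,0,0],[0.5,0,0,0.07,0,0,0],[0.5,0,0,0.076,0,0,0],[0.5,0,0,0.079,0,0,0],[0.5,0,0,0.079,0,0,0],[0.5,0,0,0.079,0,0,0]]]' 40
```

```text
time_s: 23.25
position: [0.5243, -0.0278, 0.2074]
tool_rot: [-0.001, 1.0, 0.025, -0.002]
force: [0.6, -0.4, -4.0]
opening: 0.0596
gripper_force: 38.1
time_s: 24.05
position: [0.5266, -0.03, 0.1318]
tool_rot: [0.0, 1.0, 0.024, 0.001]
force: [-0.7, -0.6, -3.5]
opening: 0.0596
gripper_force: 38.3
```

```bash
python3 -m creep '[[[0.5,-0.001,0,0.001,0,0,0],[0.5,-0.001,0,0.002,0,0,0],[0.5,-0.001,0,0.003,0,0,0],[0.5,-0.001,0,0.004,0,0,0],[0.5,-0.001,0,0.004,0,0,0]]]' 40
```

```text
time_s: 24.55
position: [0.5261, -0.0298, 0.1295]
tool_rot: [0.0, 1.0, 0.024, 0.002]
force: [-2.9, 1.0, 9.0]
opening: 0.0595
gripper_force: 40.1
```

```bash
python3 -m creep '[[[0.5,0,0,-0.002,0,0,0],[0.75,0,0,-0.002,0,0,0],[0.85,0,0,-0.002,0,0,0],[1,0,0,-0.002,0,0,0],[1,0,0,-0.002,0,0,0],[1,0,0,-0.03,0,0,0],[1,0,0,-0.07,0,0,0],[1,0,0,-0.11,0,0,0],[1,0,0,-0.11,0,0,0],[1,0,0,-0.11,0,0,0]]]' 40; cat > tops.py <<'E'
from h import *
from cell import *
s=sense();print(s['position'],s['tool_rot'])
p=camera_params("wrist");c2,d=camera("wrist");K=np.array(p["camera_matrix"]);T=np.array(p["world_from_camera"])
W=cloud(c2,d,K,T);m=((W[...,2]>.175)&(W[...,2]<.196)&(W[...,0]<.65)&(W[...,0]>.4)).astype(np.uint8);k,l,st,ce=cv2.connectedComponentsWithStats(m)
for i in range(1,k):
    if st[i,4]>40:print(st[i],np.nanmean(W[l==i],0).round(4),np.nanpercentile(W[l==i],98,axis=0).round(4))
E
python3 tops.py
```

```text
time_s: 25.55
position: [0.5253, -0.0299, 0.2377]
tool_rot: [0.0, 1.0, 0.024, 0.001]
force: [-0.4, 0.2, -1.1]
opening: 0.0855
gripper_force: 0.0
[ 0.52530958 -0.02989372  0.23769091] [3.09374170e-04 9.99718827e-01 2.36700635e-02 1.37813222e-03]
[ 213  194   41   42 1677] [ 0.5241 -0.0137  0.1863] [ 0.5352 -0.0014  0.1885]
[263 196  34  37 946] [ 0.5255 -0.0431  0.1861] [ 0.5342 -0.0336  0.1885]
```

```bash
python3 -m creep '[[[1,-0.01,0.04,0,0,0,-8],[1,-0.02,0.085,0,0,0,-16],[1,-0.03,0.13,0,0,0,-24],[1,-0.04,0.175,0,0,0,-32],[1,-0.05,0.22,0,0,0,-40],[1,-0.06,0.265,0,0,0,-48],[1,-0.062,0.29,0,0,0,-56],[1,-0.062,0.29,0,0,0,-64],[1,-0.062,0.29,0,0,0,-72],[1,-0.062,0.29,0,0,0,-80]]]' 40;python3 -m creep '[[[1,0,0,0,0,0,-7],[1,0,0,0,0,0,-7],[1,0,0,0,0,0,-7]]]' 40;python3 tops.py
```

```text
time_s: 26.6
position: [0.4753, -0.322, 0.2333]
tool_rot: [-0.002, 0.749, 0.663, -0.0]
force: [-0.1, -0.0, 0.1]
opening: 0.0855
gripper_force: 0.0
time_s: 26.9
position: [0.4758, -0.3219, 0.2345]
tool_rot: [-0.001, 0.71, 0.704, -0.0]
force: [1.0, 0.1, -0.6]
opening: 0.0852
gripper_force: 0.0
[ 0.47582555 -0.32185687  0.23445806] [-1.46394221e-03  7.09763079e-01  7.04438938e-01 -1.06665696e-04]
[ 238  192   44   45 1526] [ 0.4759 -0.3207  0.1839] [ 0.4886 -0.3086  0.1856]
```

```bash
python3 -m creep '[[[1,0,0.001,0.04,0,0,0],[1,0,0.001,0.075,0,0,0],[1,0,0.001,0.1,0,0,0],[1,0,0.001,0.108,0,0,0],[1,0,0.001,0.111,0,0,0],[1,0,0.001,0.111,0,0,0]]]' 40;  python3 -m creep '[[[0.7,0,0,0,0,0,0],[0.5,0,0,0,0,0,0],[0,0,0,0,0,0,0],[0,0,0,0,0,0,0],[0,0,0,0,0,0,0],[0,0,0,0,0,0,0],[0,0,0,0,0,0,0],[0,0,0,0,0,0,0]]]' 40;python3 -m creep '[[[0,0,0,-0.01,0,0,0],[0,0,0,-0.03,0,0,0],[0,0,0,-0.05,0,0,0],[0,0,0,-0.07,0,0,0],[0,0,0,-0.085,0,0,0],[0,0,0,-0.085,0,0,0],[0,0,0,-0.085,0,0,0]]]' 40
```

```text
time_s: 27.55
position: [0.4779, -0.3227, 0.1262]
tool_rot: [0.001, 0.709, 0.705, 0.0]
force: [-0.2, -0.4, 0.6]
opening: 0.0853
gripper_force: 0.0
time_s: 28.35
position: [0.4776, -0.3227, 0.1261]
tool_rot: [0.0, 0.709, 0.705, -0.0]
force: [-2.0, 1.1, 5.1]
opening: 0.0277
gripper_force: 40.1
time_s: 29.05
position: [0.4773, -0.3221, 0.2097]
tool_rot: [-0.0, 0.709, 0.705, 0.0]
force: [0.1, -0.0, -2.4]
opening: 0.0272
gripper_force: 39.5
```

```bash
python3 -m creep '[[[0,0.02,-0.02,0,0,0,0],[0,0.06,-0.035,0,0,0,0],[0,0.1,-0.035,0,0,0,0],[0,0.145,-0.035,0,0,0,0],[0,0.19,-0.035,0,0,0,0],[0,0.235,-0.035,0,0,0,0],[0,0.28,-0.035,0,0,0,0],[0,0.325,-0.035,0,0,0,0],[0,0.365,-0.035,0,0,0,0],[0,0.388,-0.035,0,0,0,0]]]' 40
python3 -m creep '[[[0,0,0,0,0,0,0],[0,0,0.03,0,0,0,0],[0,0,0.06,0,0,0,0],[0,0,0.079,0,0,0,0],[0,0,0.079,0,0,0,0],[0,0,0.079,0.03,0,0,0],[0,0,0.079,0.06,0,0,0],[0,0,0.079,0.07,0,0,0],[0,0,0.079,0.075,0,0,0],[0,0,0.079,0.075,0,0,0]]]' 40
```

```text
time_s: 30.05
position: [0.443, 0.0685, 0.2084]
tool_rot: [-0.001, 0.708, 0.706, -0.001]
force: [1.2, 0.4, -3.5]
opening: 0.0271
gripper_force: 40.1
time_s: 31.05
position: [0.523, 0.0651, 0.1352]
tool_rot: [-0.0, 0.709, 0.705, -0.0]
force: [0.7, -0.4, -1.9]
opening: 0.0274
gripper_force: 40.4
```

```bash
python3 -m creep '[[[0,0.001,0,0.002,0,0,0],[0,0.001,0,0.004,0,0,0],[0,0.001,0,0.006,0,0,0],[0,0.001,0,0.007,0,0,0],[0,0.001,0,0.007,0,0,0]]]' 40
```

```text
time_s: 31.55
position: [0.5238, 0.0664, 0.1291]
tool_rot: [0.0, 0.709, 0.705, 0.0]
force: [-1.4, 0.7, 1.7]
opening: 0.0274
gripper_force: 40.9
```

Touching the floor; release, back off and check.

```bash
python3 -m creep '[[[0,0,0,0.001,0,0,0],[0.4,0,0,0,0,0,0],[0.7,0,0,0,0,0,0],[1,0,0,-0.001,0,0,0],[1,0,0,-0.001,0,0,0],[1,0,0,-0.04,0,0,0],[1,0,0,-0.08,0,0,0],[1,0,0,-0.12,0,0,0],[1,0,0,-0.12,0,0,0],[1,0,0,-0.12,0,0,0]]]' 40
python3 tops.py;  python3 - <<'E'
from cell import *;import cv2,numpy as np
c,d=camera("side");c2,d=camera("scene");cv2.imwrite("pics/a7.png",np.hstack([c[60:360,100:400],c2[60:360,130:430]])[:,:,::-1])
E
```

```text
time_s: 32.55
position: [0.524, 0.0664, 0.2497]
tool_rot: [0.001, 0.709, 0.705, 0.001]
force: [-0.6, -0.6, -1.2]
opening: 0.0856
gripper_force: 0.0
[0.52401641 0.06640183 0.24966883] [0.00101078 0.70886555 0.70534222 0.00097958]
[ 237  184   41   44 1401] [0.5227 0.0687 0.1866] [0.5352 0.0805 0.1887]
[ 238  285   36   67 1973] [ 0.5221 -0.0201  0.1857] [5.338e-01 3.000e-04 1.885e-01]
```

View pics/a7.png

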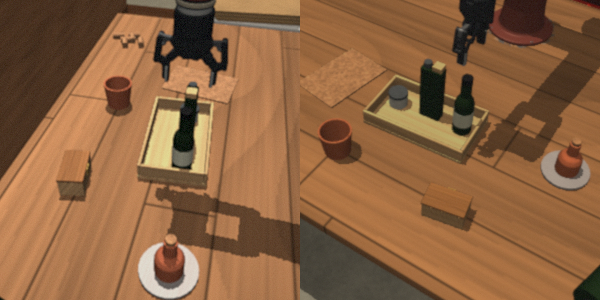

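The picture shows the flask upright on the tray (about (170,258) in the left half) and all three bottles upright in the case (left half: pair (190,105), round bottle (184,140)). Their measured positions are within 3 mm of where they started.

```bash
python3 -c "from cell import *;print(close_job())"
```

```text
the job is handed in; nothing more can be done
None
```

I handed the job in at about 33 s of robot time: by the wrist camera, the flask stands upright within about 3 mm of the tray's centre and the three tall bottles stand in the case within about 3 mm of their starting spots; I saw no bystander move, and no verdict was returned.

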